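# Draw the spirit level out of the half-closed carton

### The arm

A 6-joint arm with a two-finger parallel gripper is mounted at the origin on the work surface. World frame = base frame: x ahead of the robot, y to its left, z up, the work surface at z = 0. Lengths are in m, angles in degrees, forces in N, time in s.
With the tool pointing down it reaches from about 0.375 to 0.9 m from the base axis. Payload 3.1 kg.
Tool frame: the origin (TCP) lies midway between the tips of the shut fingers; the grasp point (between the pads) lies 19 mm behind it; z points along the fingers, y is the line along which they close (so a half turn about z gives the same grasp; the last joint's range is limited). The gripper opens to 87 mm and grips with 3 to 60 N. Pads are 19 mm wide; open, the fingers measure 117 mm over their backs; the gripper's body (75 mm by 190 mm) begins 51 mm behind the grasp point.
Start: joints at [65.289, 30.224, 82.088, -0, 67.689, -10.227], TCP at [0.156, 0.605, 0.223] pointing down, gripper open.
Joint ranges: [-176.69, 176.69], [-43.24, 126.21], [12.49, 139.97], [-82, 262], [0, 151.66], [-163.58, 163.58]. Speed limits (degrees/s): [159.86, 159.86, 180, 180, 180, 180].

### API

Orientations are given as a 3x3 rotation matrix whose columns are the frame's x, y, z axes.
In Python, from rig import bot gives the robot as it stands.
- The arm moves only by the tool nudge_tcp, called after "Emit:" by a JSON object that holds its "method" and its "body". Schema: {"type":"object","properties":{"rows":{"type":"array","items":{"type":"array","items":{"type":"number"},"minItems":7,"maxItems":7},"minItems":1,"maxItems":20},"only":{"type":"string"},"quiet":{"type":"boolean"},"lines":{"type":"string"}},"required":["rows"],"additionalProperties":false}. rows is a list of rows, 1 to 20 of them, each of 7 numbers: dx, dy, dz in shares of 1 m (1.0 is 1 m), then a rotation vector rx, ry, rz in shares of 180 degrees (1.0 is 180 degrees), then the opening from 0.0 (shut) to 1.0 (fully open); each row is the pose to reach, as a shift and turn from the pose commanded when the call began, along the tool's axes at that moment; what a row does not reach only later rows make up. A row lasts 1/10 s, in which the tool goes at most 0.05 m and 8.59 degrees, less where a joint would pass 70% of its speed; a pose out of reach is approached as far as the arm can. The fingers move at their own pace and stop on an object; the grip force is fixed at half the most. Time passes only in rows, so rows that do not move let the fingers close. The tool returns the time, the measured TCP pose, the force, the opening and the grip force at its end. only (a regular expression) keeps the lines of the reply that match it, lines (a string "A,B") keeps lines A to B, and quiet returns only ok. No shift or turn number may pass 1 either way. Input that does not fit is refused with a message, and nothing moves.
- bot.read_state(): the state, without advancing time (a new reading comes with each control period).
- bot.capture(name): name is "scene" or "top" or "wrist"; returns a dict with "color" (420x560x3 uint8, red, green, blue), "K" (3x3 intrinsics, pixels), "view" (4x4, takes a point from world to camera coordinates); the wrist camera has in their place "mount" (4x4, takes a point from camera to tool coordinates, whose origin is the TCP and whose axes are the flange's). Camera axes: x right, y up, looking along -z (the intrinsics and any distortion apply to the point x, -y, -z); pixel columns grow to the right and rows downward; lengths in m; the calibration is good to about 2 mm. The wrist camera is an equidistant fisheye: a pixel r from the principal point sees the ray r / f radians off the axis. A picture is of the moment at which its call begins: read the wrist's pose just before it. There is no depth.
- bot.hand_in(): hands the job in; it is judged then, once.
The state is a dict: "time_s": time; "joint_positions": joint angles; "qvel": joint speeds; "tau": joint torques, N m; "position": TCP position; "tcp_rot": TCP orientation; "force": force on the tool from outside, world axes, zero at the start; "moment": the same for the moment, N m; "opening": opening from 0.0 (shut) to 1.0 (fully open); "grasp_force": force on a finger pad.
Only numpy, scipy, OpenCV 4.12 (cv2) and the standard library are available. Lean on these libraries where they do the work, as an engineer would, in place of code of your own. Each camera call takes 0.05 s, during which the arm holds its last target. There are 200 camera calls.

### The job

Get the spirit level out of the cardboard carton: its mouth between the taped-down end flaps is shorter than the level, so tilt the level and draw it out end first. Finish while still holding it in the gripper, at rest, with the whole level at least 6 cm above the top of the carton and touching nothing else. Leave the tape measure in the carton and do not disturb the mug, the roll of parcel tape or the stapler on the desk.

Things in the scene. Friction and masses are not known exactly. Their poses are not given: they have to be found in the camera images.
- carton: Brown cardboard carton, fixed, rigid, 400 mm long (its x) x 230 mm wide (its y; 242 over the side flaps hanging outside) x 120 mm high (z up). Walls, floor and flaps 5 mm thick: inner floor 5 mm above the desk, inside 390 x 220 mm. Both ends of the top are closed by a flat flap; the middle is open (see mouth). Origin: centre of the underside, on the desk.
- mouth (a point): Centre of the carton's mouth at the height of the flaps' top, 120 mm above the desk; axes as the carton's. The mouth is 155 mm (x) x 220 mm (y); the flaps, underside 115 mm above the desk, cover the rest on either side in x.
- level: Spirit level: straight rigid aluminium bar, black end caps, 260 mm long (its x), 24 mm thick (its y), 44 mm high (its z), standing on its long edge on the carton's floor, roughly along the carton's x, one or both ends under the flaps. About 0.26 kg (30% less to 40% more), centre of mass in the middle. Origin: centre of its underside.
- end_a (a point): Centre of the level's end face at its +x end (130 mm from the middle, 22 mm above its underside).
- end_b (a point): Centre of the level's end face at its -x end (130 mm from the middle, 22 mm above its underside).
- tape_measure: Black pocket tape measure, loose, 62 (x) x 30 (y) x 60 mm high, standing in the carton against its +y wall near the +x flap. Origin: centre of its underside. It stays in the carton.
- mug: White mug, loose on the desk beside the carton, 82 mm across, 95 mm high, handle towards its +y. Origin: centre of its underside.
- parcel_tape: Roll of parcel tape, loose on the desk beside the carton, lying flat, 110 mm across, 48 mm high. Origin: centre of its underside.
- stapler: Black stapler, loose on the desk off one end of the carton, 150 (x) x 36 (y) x about 55 mm high. Origin: centre of its underside.

How it is judged:
By the outcome, as a careful person would: the job done as asked, in the order asked, and still so for the second after the job is handed in, while the arm keeps its last pose, push and grip.
It also fails if it takes over 45 s, if anything falls off the work surface, if the arm or the gripper's body presses on something with over 40 N, if the wrist force passes 120 N, or if a joint passes its speed limit or range.

## Working session

There is one attempt and no reset: what is moved stays moved. The work goes in short steps, Python scripts to look and compute and a tool call to move; the robot and the scene stay as the last step left them, time stands still between calls to the robot, and variables do not carry over. Pictures are saved under pics/ and viewed, at most 10 in all, crops included, and the job is handed in when it is done.

```bash
ls; mkdir -p pics
```

Run:
```python
from rig import bot
import cv2,numpy as np
s=bot.read_state();print(s['time_s'],s['position'],s['tcp_rot'],s['opening'])
for n in("scene","top","wrist"):
    c=bot.capture(n);cv2.imwrite(f'pics/{n}0.png',c['color'][:,:,::-1]);np.savez(f'pics/{n}0.npz',**c)
    print(n,c['K'],c.get('view',c.get('mount')))
```

```text
pics
rig.py
0.0 [0.1559796  0.60445538 0.22157023] [[-9.68212403e-01  2.50127801e-01 -9.09279845e-04]
 [ 2.50129148e-01  9.68210502e-01 -1.95788455e-03]
 [ 3.90652937e-04 -2.12308550e-03 -9.99997670e-01]] 0.9977150072545944
scene [[427.3807228    0.         275.62291305]
 [  0.         427.3807228  212.62731414]
 [  0.           0.           1.        ]] [[ 5.89221972e-01  8.07971146e-01 -3.09999754e-04 -4.64180780e-01]
 [-5.43535055e-01  3.96662827e-01  7.39748772e-01  1.87491693e-01]
 [ 5.97818628e-01 -4.35707734e-01  6.72883094e-01 -1.34100233e+00]
 [ 0.00000000e+00  0.00000000e+00  0.00000000e+00  1.00000000e+00]]
top [[484.43840063   0.         282.36272161]
 [  0.         484.43840063 211.13567179]
 [  0.           0.           1.        ]] [[-0.0128489  -0.99949414  0.02909237  0.1112638 ]
 [ 0.98754456 -0.00812169  0.15712982 -0.57445718]
 [-0.15681406  0.03074896  0.98714936 -0.96613503]
 [ 0.          0.          0.          1.        ]]
wrist [[325.1922621    0.         282.61162206]
 [  0.         325.1922621  213.63425139]
 [  0.           0.           1.        ]] [[ 4.94193934e-04  9.68655300e-01  2.48408265e-01  6.82630071e-02]
 [ 9.99999756e-01 -3.55902995e-04 -6.01616418e-04  4.54601226e-04]
 [-4.94349686e-04  2.48408502e-01 -9.68655239e-01 -1.62878310e-01]
 [ 0.00000000e+00  0.00000000e+00  0.00000000e+00  1.00000000e+00]]
```

View pics/top0.png

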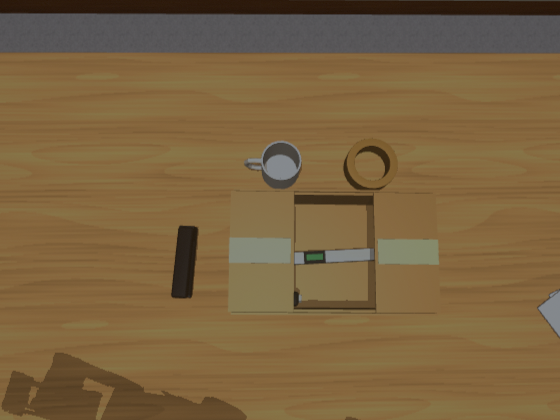

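View pics/scene0.png

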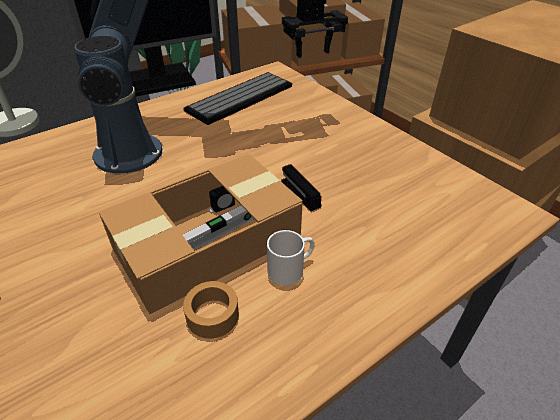

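The top view shows the carton's long axis along world y, with the mouth at columns 294–375 and rows 195–309. The level is at row 257, its display is at column 315, and the tape measure is at (296,298). In the scene view the level runs from about (185,240) to (255,212).

Run:
```python
import cv2,numpy as np
a=cv2.imread('pics/scene0.png')[165:285,95:310];b=cv2.imread('pics/top0.png')[180:325,220:445]
a=cv2.resize(a,None,fx=2.6,fy=2.4,interpolation=3);b=cv2.resize(b,(a.shape[1],300),interpolation=3)
print(a.shape, b.shape)
cv2.imwrite('pics/c1.png',np.vstack([np.clip(a*1.6,0,255).astype('uint8'),b]))
```

```text
(288, 559, 3) (300, 559, 3)
```

View pics/c1.png

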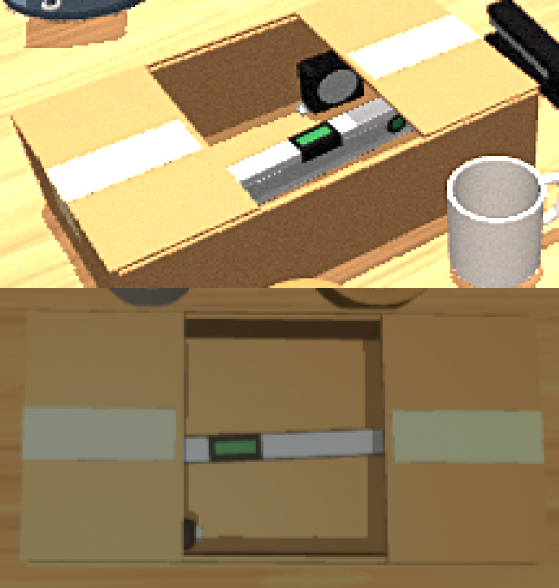

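The crop shows the level's vial at about (235,447), its top running from (185,449) to (383,440). The tape measure is at (190,532), and the mouth corners are (184,316), (383,314), (385,556) and (184,556). Next I cast these onto their planes.

Create h.py:
```python
import numpy as np
def ray(K,V,u,v):
    d=np.array([(u-K[0,2])/K[0,0],-(v-K[1,2])/K[1,1],-1]);R=V[:3,:3]
    return -R.T@V[:3,3],R.T@d
def onz(K,V,u,v,z):
    o,d=ray(K,V,u,v);return o+d*(z-o[2])/d[2]
```

Run:
```python
from h import *
import cv2
t=np.load('pics/top0.npz');s=np.load('pics/scene0.npz')
f=lambda x,y:(220+(x+.5)*225/559-.5,180+(y-288+.5)*145/300-.5)
for p in[(184,316),(383,314),(385,556),(184,556),(22,312),(545,312),(545,563),(20,563)]:print('z.12',p,onz(t['K'],t['view'],*f(*p),.12).round(4))
for p in[(235,447),(191,449),(370,441)]:print('z.049',p,onz(t['K'],t['view'],*f(*p),.049).round(4))
g=lambda x,y:(95+(x+.5)/2.6-.5,165+(y+.5)/2.4-.5)
print('scene vial',onz(s['K'],s['view'],*g(315,138),.049))
print('scene end',onz(s['K'],s['view'],*g(397,125),.027))
# level mask axis from top: bright low-saturation px in mouth
im=cv2.cvtColor(t['color'],cv2.COLOR_RGB2HSV);m=np.zeros(im.shape[:2],np.uint8);m[240:275,299:372]=1
k=(m>0)&(im[...,1]<60)&(im[...,2]>90);v,u=np.nonzero(k);print(len(u))
P=np.array([onz(t['K'],t['view'],a,b,.049)[:2] for a,b in zip(u,v)])
vx,vy,x0,y0=cv2.fitLine(P.astype(np.float32),cv2.DIST_HUBER,0,1e-4,1e-4).ravel();print('dir',vx,vy,'pt',x0,y0)
n=(P-[x0,y0])@[-vy,vx];print('width',np.percentile(n,[2,50,98]))
```

```text
z.12 (184, 316) [0.5984 0.085  0.12  ]
z.12 (383, 314) [ 0.5992 -0.0712  0.12  ]
z.12 (385, 556) [ 0.3757 -0.0632  0.12  ]
z.12 (184, 556) [0.3779 0.0887 0.12  ]
z.12 (22, 312) [0.6031 0.211  0.12  ]
z.12 (545, 312) [ 0.6002 -0.1997  0.12  ]
z.12 (545, 563) [ 0.3678 -0.1848  0.12  ]
z.12 (20, 563) [0.3734 0.2115 0.12  ]
z.049 (235, 447) [0.48   0.0412 0.049 ]
z.049 (191, 449) [0.4784 0.0775 0.049 ]
z.049 (370, 441) [ 0.4847 -0.0709  0.049 ]
scene vial [0.48474693 0.04160775 0.049     ]
scene end [0.49324317 0.12624749 0.027     ]
630
dir 0.04459995 -0.9990049 pt 0.48232356 -0.019029729
width [-1.20976021e-02 -5.65826851e-06  1.19891852e-02]
```

The mouth spans y −0.067..0.087 and x 0.377..0.599. The level line measures 24 mm wide, which is right. The vial, i.e. the middle, is at about (0.480, 0.041) in both views, so both ends are under the flaps. I plan to grasp about 55 mm towards end_b, shift +y while raising end_b, then draw the level out along its axis.

Add to h.py:
```python
from scipy.spatial.transform import Rotation as Ro
U=np.array([-.0446,.999,0])
def Rt(th): # tool with level tilted th deg, end_b up
    N=np.array([.999,.0446,0]);R0=np.c_[U,N,[0,0,-1]]
    return Ro.from_rotvec(np.deg2rad(-th)*-N*-1*-1).as_matrix()@R0 if 0 else Ro.from_rotvec(-np.deg2rad(th)*N).as_matrix()@R0
def row(p,R,p0,R0):
    return np.r_[R0.T@(np.array(p)-p0),Ro.from_matrix(R0.T@R).as_rotvec(degrees=True)].round(4)
```

Run:
```python
from rig import bot
from h import *
s=bot.read_state();print(Rt(30))
print(row([.482,-.0135,.2],Rt(0),s['position'],s['tcp_rot']))
```

```text
[[-3.86247905e-02  9.99000000e-01  2.23000102e-02]
 [ 8.65160665e-01  4.46000000e-02 -4.99500229e-01]
 [-4.99995309e-01 -3.54678526e-18 -8.66026692e-01]]
[-4.70200e-01 -5.16900e-01  2.25000e-02 -9.28000e-02  4.68000e-02
  7.29601e+01]
```

Careful with the scale: turns go in shares of 180 degrees. That gives: 72.96 degrees / 180 = 0.4053.

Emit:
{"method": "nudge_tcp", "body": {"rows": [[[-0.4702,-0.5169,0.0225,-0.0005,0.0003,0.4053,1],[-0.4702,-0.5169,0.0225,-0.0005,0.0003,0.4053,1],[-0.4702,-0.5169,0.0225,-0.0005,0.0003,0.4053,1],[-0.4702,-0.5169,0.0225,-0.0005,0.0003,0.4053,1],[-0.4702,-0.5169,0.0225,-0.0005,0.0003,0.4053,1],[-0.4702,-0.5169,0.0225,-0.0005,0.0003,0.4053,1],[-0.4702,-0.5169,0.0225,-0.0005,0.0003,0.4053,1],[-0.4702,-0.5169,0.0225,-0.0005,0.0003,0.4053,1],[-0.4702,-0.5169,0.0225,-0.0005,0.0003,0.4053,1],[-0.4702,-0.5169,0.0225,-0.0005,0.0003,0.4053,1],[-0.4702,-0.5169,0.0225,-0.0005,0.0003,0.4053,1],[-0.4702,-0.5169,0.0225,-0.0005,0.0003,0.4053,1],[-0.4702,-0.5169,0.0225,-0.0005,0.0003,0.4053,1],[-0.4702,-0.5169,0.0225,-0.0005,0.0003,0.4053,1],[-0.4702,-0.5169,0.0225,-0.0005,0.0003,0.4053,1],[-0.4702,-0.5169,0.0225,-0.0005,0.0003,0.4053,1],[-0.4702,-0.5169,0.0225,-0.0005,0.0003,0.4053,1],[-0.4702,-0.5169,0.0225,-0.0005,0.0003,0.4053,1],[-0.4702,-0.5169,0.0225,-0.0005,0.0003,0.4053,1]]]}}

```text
refused: rows[0]: the value is too long (schema: maxItems 7). Nothing was moved.
```

Nothing moved. I misread the format; it is a list of rows, each a list of 7 numbers. Resending.

Emit:
{"method": "nudge_tcp", "body": {"rows": [[-0.4702,-0.5169,0.0225,-0.0005,0.0003,0.4053,1],[-0.4702,-0.5169,0.0225,-0.0005,0.0003,0.4053,1],[-0.4702,-0.5169,0.0225,-0.0005,0.0003,0.4053,1],[-0.4702,-0.5169,0.0225,-0.0005,0.0003,0.4053,1],[-0.4702,-0.5169,0.0225,-0.0005,0.0003,0.4053,1],[-0.4702,-0.5169,0.0225,-0.0005,0.0003,0.4053,1],[-0.4702,-0.5169,0.0225,-0.0005,0.0003,0.4053,1],[-0.4702,-0.5169,0.0225,-0.0005,0.0003,0.4053,1],[-0.4702,-0.5169,0.0225,-0.0005,0.0003,0.4053,1],[-0.4702,-0.5169,0.0225,-0.0005,0.0003,0.4053,1],[-0.4702,-0.5169,0.0225,-0.0005,0.0003,0.4053,1],[-0.4702,-0.5169,0.0225,-0.0005,0.0003,0.4053,1],[-0.4702,-0.5169,0.0225,-0.0005,0.0003,0.4053,1],[-0.4702,-0.5169,0.0225,-0.0005,0.0003,0.4053,1],[-0.4702,-0.5169,0.0225,-0.0005,0.0003,0.4053,1],[-0.4702,-0.5169,0.0225,-0.0005,0.0003,0.4053,1],[-0.4702,-0.5169,0.0225,-0.0005,0.0003,0.4053,1],[-0.4702,-0.5169,0.0225,-0.0005,0.0003,0.4053,1],[-0.4702,-0.5169,0.0225,-0.0005,0.0003,0.4053,1]]}}

```text
time_s: 2.05
position: [0.4816, -0.0116, 0.2001]
tcp_rot: [[-0.047, 0.999, 0.0], [0.999, 0.047, 0.002], [0.002, 0.0, -1.0]]
force: [-0.3, 0.7, -0.0]
opening: 1.0
grasp_force: 0.0
```

Run:
```python
from rig import bot
from h import *
import cv2
s=bot.read_state();print(s['time_s'],s['joint_positions'],s['position'],s['tcp_rot'],s['force'])
c=bot.capture('wrist');np.savez('pics/w1.npz',R=s['tcp_rot'],p=s['position'],**c)
cv2.imwrite('pics/w1.png',np.clip(c['color'][:,:,::-1]*1.4,0,255).astype('uint8'))
print(row([.482,-.0135,.023],Rt(0),s['position'],s['tcp_rot']))
```

```text
2.05 [-14.77035464  21.12987679 103.63421261   0.11885627  55.25194081
 -17.51478089] [ 0.48155039 -0.01163284  0.20012389] [[-4.66998229e-02  9.98908954e-01  1.64992241e-04]
 [ 9.98907505e-01  4.66994712e-02  1.71923806e-03]
 [ 1.70965724e-03  2.45100101e-04 -9.99998508e-01]] [-0.25785709  0.70462655 -0.01957484]
[-0.0022  0.0003  0.1771  0.0139 -0.098   0.1204]
```

View pics/w1.png

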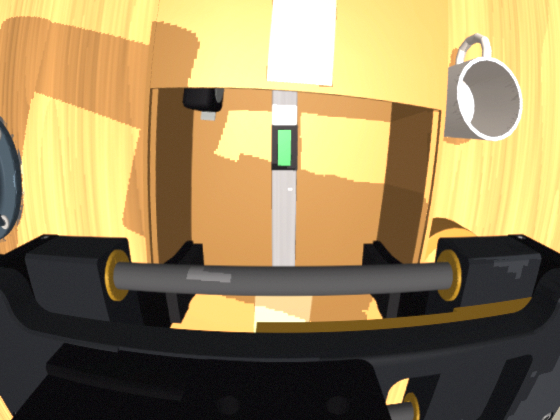

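The wrist view shows the level centred between the fingers at column 284, with the vial at (285,147). The mouth's +y edge runs from (150,88) to (440,110), its −x edge is near column 150–155, and its +x edge is near 432. I'll cross-check these by ray.

Add to h.py:
```python
def wr(w,u,v,z):
    K=w['K'];a=(u-K[0,2])/K[0,0];b=(v-K[1,2])/K[1,1];r=np.hypot(a,b);q=np.sin(r)/r
    d=w['R']@w['mount'][:3,:3]@np.array([a*q,-b*q,-np.cos(r)]);o=w['p']+w['R']@w['mount'][:3,3]
    return (o+d*(z-o[2])/d[2]).round(4)
```

Run:
```python
from h import *
w=np.load('pics/w1.npz')
print('vial',wr(w,285,147,.049),'level near',wr(w,284,240,.049))
for p in[(150,88),(440,110),(290,92),(150,235),(430,220)]:print(p,wr(w,*p,.12))
```

```text
vial [0.4809 0.0425 0.049 ] level near [ 0.4844 -0.0512  0.049 ]
(150, 88) [0.3729 0.0904 0.12  ]
(440, 110) [0.6023 0.0857 0.12  ]
(290, 92) [0.4819 0.087  0.12  ]
(150, 235) [ 0.3713 -0.0291  0.12  ]
(430, 220) [ 0.6038 -0.0052  0.12  ]
```

Emit:
{"method": "nudge_tcp", "body": {"rows": [[-0.002,0.001,0.05,0,0,0,1],[-0.002,0.001,0.09,0,0,0,1],[-0.002,0.001,0.115,0,0,0,1],[-0.002,0.001,0.135,0,0,0,1],[-0.002,0.001,0.15,0,0,0,1],[-0.002,0.001,0.165,0,0,0,1],[-0.002,0.001,0.177,0,0,0,1],[-0.002,0.001,0.177,0,0,0,1],[-0.002,0.001,0.177,0,0,0,1]]}}

```text
time_s: 3.0
position: [0.4835, -0.0144, 0.0232]
tcp_rot: [[-0.045, 0.999, 0.001], [0.999, 0.045, 0.002], [0.002, 0.001, -1.0]]
force: [0.3, -0.4, 0.7]
opening: 0.997
grasp_force: 0.0
```

Clear of everything. Closing the gripper now.

Emit:
{"method": "nudge_tcp", "body": {"rows": [[0,0,0,0,0,0,0],[0,0,0,0,0,0,0],[0,0,0,0,0,0,0],[0,0,0,0,0,0,0],[0,0,0,0,0,0,0],[0,0,0,0,0,0,0],[0,0,0,0,0,0,0],[0,0,0,0,0,0,0],[0,0,0,0,0,0,0],[0,0,0,0,0,0,0]]}}

```text
time_s: 4.0
position: [0.4832, -0.0146, 0.023]
tcp_rot: [[-0.044, 0.999, 0.0], [0.999, 0.044, 0.002], [0.002, 0.0, -1.0]]
force: [-0.5, 0.0, 0.4]
opening: 0.274
grasp_force: 30.0
```

Run:
```python
from rig import bot
from h import *
s=bot.read_state();p=np.array(s['position']);R=np.array(s['tcp_rot'])
# pivot-based: level with end_a bottom at world y ya, z za, tilt th; level frame from tool: grasp at s=-.055, TCP 23mm above floor => 18mm above underside
c=np.array([.4808,.042,.005]); rel=R.T@(p-c) ; print('rel',rel)
ya0=np.array([.4808,.042,.005])+.13*U
for th,dy,dz in[(0,0,.004),(4,.013,.004),(10,.024,.003),(18,.024,.003),(25,.024,.003)]:
    A=ya0+dy*U+[0,0,dz]; Rn=Rt(th); tcp=A+Rn@(R.T@(p-ya0))
    print(th,row(tcp,Rn,p,R),tcp.round(3))
```

```text
rel [-0.05661523 -0.00011282 -0.01808379]
0 [ 0.      0.     -0.0043  0.0097 -0.0953 -0.0077] [ 0.483 -0.015  0.027]
4 [ 0.0148  0.     -0.0173  0.0094 -4.0953 -0.0081] [0.483 0.    0.04 ]
10 [ 3.01000e-02  0.00000e+00 -3.54000e-02  9.00000e-03 -1.00953e+01
 -8.60000e-03] [0.482 0.015 0.058]
18 [ 3.89000e-02  0.00000e+00 -6.00000e-02  8.40000e-03 -1.80952e+01
 -9.20000e-03] [0.481 0.024 0.083]
25 [ 4.94000e-02  0.00000e+00 -8.04000e-02  7.80000e-03 -2.50952e+01
 -9.70000e-03] [0.481 0.035 0.103]
```

In the tool's units: -10 degrees / 180 = -0.0556.

Emit:
{"method": "nudge_tcp", "body": {"rows": [[0,0,-0.004,0,0,0,0],[0.007,0,-0.01,0,-0.0111,0,0],[0.015,0,-0.017,0,-0.0222,0,0],[0.022,0,-0.026,0,-0.0389,0,0],[0.03,0,-0.035,0,-0.0556,0,0],[0.03,0,-0.035,0,-0.0556,0,0],[0.03,0,-0.035,0,-0.0556,0,0]]}}

```text
time_s: 4.7
position: [0.482, 0.0157, 0.058]
tcp_rot: [[-0.045, 0.999, 0.008], [0.984, 0.046, -0.171], [-0.171, 0.0, -0.985]]
force: [-0.0, -0.2, -2.8]
opening: 0.272
grasp_force: 30.0
```

Run:
```python
from rig import bot
from h import *
import cv2
s=bot.read_state();print(s['joint_positions'],s['moment'])
a=bot.capture('scene')['color'][165:285,95:310,::-1];b=bot.capture('top')['color'][150:335,200:460,::-1]
a=cv2.resize(a,(560,300),interpolation=3);b=cv2.resize(b,(420,300),interpolation=3);b=cv2.copyMakeBorder(b,0,0,0,140,0)
cv2.imwrite('pics/c2.png',np.clip(np.vstack([a,b])*1.5,0,255).astype('uint8'))
```

```text
[ -5.19043056  36.32443751 109.88439345 -17.79924815  33.69365051
   7.00805268] [-0.0536849   0.05877901 -0.0100254 ]
```

View pics/c2.png

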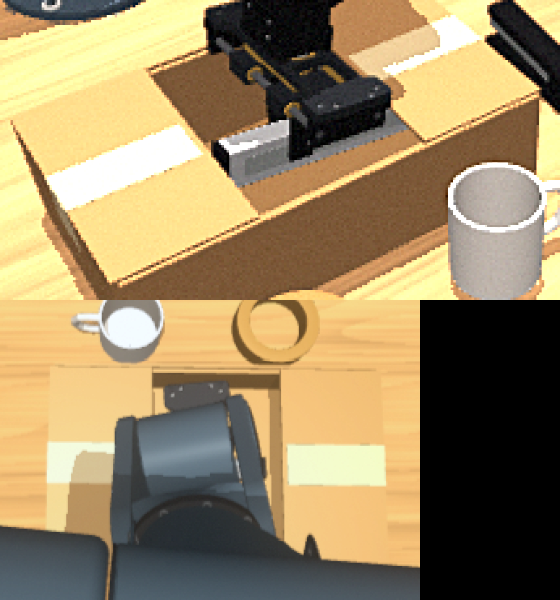

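The scene view shows end_b's black cap at about (225,160), free of the flap and rising in the mouth. The force reading is the level's weight only, about 2.8 N. Next I plan the rest with clearances to the flap edges.

Run:
```python
from rig import bot
from h import *
s=bot.read_state();p=np.array(s['position']);R=np.array(s['tcp_rot'])
relA=np.array([-.1866,0,-.0181]) # tcp from end_a underside, tool axes
A0=p-R@relA;print('A now',A0.round(4))
for th,d in[(14,0),(18,0),(22,0),(25,0.0),(27,.02),(29,.05),(31,.08),(33,.12),(33,.16),(33,.2),(33,.25)]:
    t=np.deg2rad(th);A=A0+[0,0,.002]-d*np.cos(t)*U+[0,0,d*np.sin(t)]
    Rn=Rt(th);T=A+Rn@relA
    ax=np.array([-np.cos(t),np.sin(t)]);n=np.array([np.sin(t),np.cos(t)]);a=A[1:]
    f=np.array([.087,.115])-a;g=np.array([-.067,.12])-a
    print(th,d,row(T,Rn,p,R)[[0,1,2,4]],T.round(3),'+flap clear',round(f@n-.044,4),'at',round(f@ax,3),'-flap clear',round(-(g@n),4),'at',round(g@ax,3))
```

```text
A now [0.4739 0.1954 0.0079]
14 0 [ 1.4000e-03  1.0000e-04 -1.5400e-02 -4.1327e+00] [0.482 0.019 0.073] +flap clear 0.0318 at 0.131 -flap clear -0.0434 at 0.281
18 0 [ 4.1000e-03  1.0000e-04 -2.8200e-02 -8.1327e+00] [0.482 0.024 0.085] +flap clear 0.0225 at 0.136 -flap clear -0.0236 at 0.284
22 0 [ 7.60000e-03  1.00000e-04 -4.08000e-02 -1.21327e+01] [0.481 0.029 0.097] +flap clear 0.0128 at 0.14 -flap clear -0.0038 at 0.285
25 0.0 [ 1.09000e-02  1.00000e-04 -5.01000e-02 -1.51327e+01] [0.481 0.034 0.105] +flap clear 0.0055 at 0.143 -flap clear 0.0111 at 0.284
27 0.02 [-5.80000e-03  1.00000e-04 -6.20000e-02 -1.71327e+01] [0.482 0.02  0.12 ] +flap clear 0.0004 at 0.124 -flap clear 0.021 at 0.264
29 0.05 [-3.13000e-02  1.00000e-04 -7.85000e-02 -1.91327e+01] [ 0.483 -0.003  0.14 ] +flap clear -0.0046 at 0.096 -flap clear 0.0309 at 0.233
31 0.08 [-5.59000e-02  1.00000e-04 -9.69000e-02 -2.11327e+01] [ 0.484 -0.024  0.163] +flap clear -0.0098 at 0.067 -flap clear 0.0408 at 0.202
33 0.12 [-8.86000e-02  1.00000e-04 -1.21000e-01 -2.31327e+01] [ 0.485 -0.052  0.192] +flap clear -0.0149 at 0.028 -flap clear 0.0506 at 0.16
33 0.16 [-1.25400e-01  2.00000e-04 -1.36700e-01 -2.31327e+01] [ 0.486 -0.085  0.214] +flap clear -0.015 at -0.012 -flap clear 0.0506 at 0.12
33 0.2 [-1.62100e-01  2.00000e-04 -1.52400e-01 -2.31327e+01] [ 0.488 -0.119  0.236] +flap clear -0.015 at -0.052 -flap clear 0.0507 at 0.08
33 0.25 [-2.08100e-01  2.00000e-04 -1.72000e-01 -2.31327e+01] [ 0.49  -0.161  0.263] +flap clear -0.015 at -0.102 -flap clear 0.0507 at 0.03
```

Run:
```python
from rig import bot
from h import *
s=bot.read_state();p=np.array(s['position']);R=np.array(s['tcp_rot'])
relA=np.array([-.1866,0,-.0181]);A0=p-R@relA
for th,h,d in[(22,0,0),(25,.01,0.0),(28,.027,0),(32,.043,0),(32,.043,.04),(32,.043,.26),(32,-.1,.26)]:
    t=np.deg2rad(th);A=A0+[0,0,.002]-(h+d*np.cos(t))*U+[0,0,d*np.sin(t)]
    Rn=Rt(th);T=A+Rn@relA
    ax=np.array([-np.cos(t),np.sin(t)]);n=np.array([np.sin(t),np.cos(t)]);a=A[1:]
    f=np.array([.087,.115])-a;g=np.array([-.067,.12])-a
    print(th,h,d,row(T,Rn,p,R)[[0,1,2,4]],T.round(3),'A',A.round(3),'+flap clear',round(f@n-.044,4),'at',round(f@ax,3),'-flap clear',round(-(g@n),4),'at',round(g@ax,3))
```

```text
22 0 0 [ 7.60000e-03  1.00000e-04 -4.08000e-02 -1.21327e+01] [0.481 0.029 0.097] A [0.474 0.195 0.01 ] +flap clear 0.0128 at 0.14 -flap clear -0.0038 at 0.285
25 0.01 0.0 [ 1.00000e-03  1.00000e-04 -4.83000e-02 -1.51327e+01] [0.482 0.024 0.105] A [0.474 0.185 0.01 ] +flap clear 0.0097 at 0.134 -flap clear 0.0069 at 0.275
28 0.027 0 [-1.20000e-02  1.00000e-04 -5.45000e-02 -1.81327e+01] [0.482 0.012 0.113] A [0.475 0.168 0.01 ] +flap clear 0.0106 at 0.121 -flap clear 0.0133 at 0.26
32 0.043 0 [-2.21000e-02  1.00000e-04 -6.36000e-02 -2.21327e+01] [0.482 0.004 0.124] A [0.476 0.152 0.01 ] +flap clear 0.0105 at 0.111 -flap clear 0.0229 at 0.244
32 0.043 0.04 [-5.92000e-02  1.00000e-04 -7.86000e-02 -2.21327e+01] [ 0.484 -0.03   0.145] A [0.477 0.119 0.031] +flap clear 0.0104 at 0.071 -flap clear 0.0229 at 0.204
32 0.043 0.26 [-2.63000e-01  2.00000e-04 -1.61500e-01 -2.21327e+01] [ 0.492 -0.216  0.262] A [ 0.486 -0.068  0.148] +flap clear 0.0103 at -0.149 -flap clear 0.023 at -0.015
32 -0.1 0.26 [-1.22100e-01  1.00000e-04 -1.86000e-01 -2.21327e+01] [ 0.486 -0.073  0.262] A [0.479 0.075 0.148] +flap clear -0.0654 at -0.027 -flap clear 0.0987 at 0.106
```

Two calls: first to th 32, d=0.

In the tool's units: -22 degrees / 180 = -0.1222.

Emit:
{"method": "nudge_tcp", "body": {"rows": [[0.001,0,-0.015,0,-0.0222,0,0],[0.004,0,-0.028,0,-0.0444,0,0],[0.0076,0,-0.041,0,-0.0667,0,0],[0.004,0,-0.045,0,-0.0756,0,0],[0.001,0,-0.048,0,-0.0833,0,0],[-0.005,0,-0.0515,0,-0.0917,0,0],[-0.012,0,-0.0545,0,-0.1,0,0],[-0.017,0,-0.059,0,-0.1111,0,0],[-0.022,0,-0.0636,0,-0.1222,0,0],[-0.022,0,-0.0636,0,-0.1222,0,0],[-0.022,0,-0.0636,0,-0.1222,0,0]]}}

```text
time_s: 5.9
position: [0.4824, 0.0045, 0.1242]
tcp_rot: [[-0.037, 0.999, 0.024], [0.848, 0.044, -0.527], [-0.528, 0.0, -0.849]]
force: [0.4, -0.2, -3.3]
opening: 0.274
grasp_force: 30.0
```

Run:
```python
from rig import bot
from h import *
import cv2
s=bot.read_state();print(s['joint_positions'],s['moment'])
a=bot.capture('scene')['color'][125:285,75:310,::-1]
cv2.imwrite('pics/c3.png',np.clip(cv2.resize(a,None,fx=2.5,fy=2.5,interpolation=3)*1.5,0,255).astype('uint8'))
```

```text
[  6.47212628  34.38907675 106.47671021 -43.04292889  50.50455047
  35.34224771] [0.33865759 0.04177958 0.00753545]
```

View pics/c3.png

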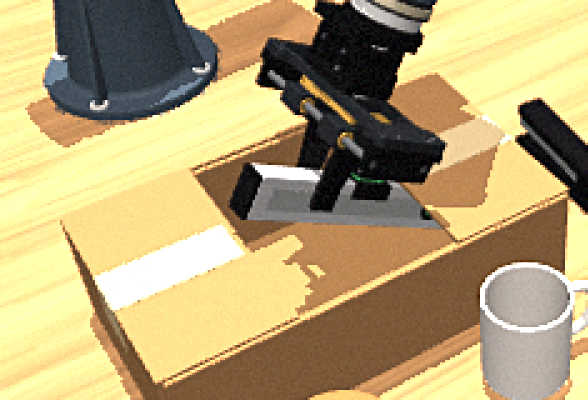

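Run:
```python
from rig import bot
from h import *
s=bot.read_state();p=np.array(s['position']);R=np.array(s['tcp_rot']);print(s['force'],s['moment'])
t=np.load('pics/scene0.npz');K,V=t['K'],t['view']
def pr(P):
    c=V[:3,:3]@P+V[:3,3];return ((np.array([K[0,0]*c[0]/-c[2]+K[0,2],-K[1,1]*c[1]/-c[2]+K[1,2]])-[75,125])*2.5).round()
A=p-R@np.array([-.1866,0,-.0181])
for n,l in(('b bottom',[-.26,.012,0]),('b bottom-',[-.26,-.012,0]),('b top',[-.26,.012,-.044]),('b top-',[-.26,-.012,-.044]),('round vial side',[-.045,.012,-.022])):print(n,(A+R@np.array(l)).round(3),pr(A+R@np.array(l)))
```

```text
[ 0.54599026 -0.49820679 -3.04011886] [ 0.38155441  0.07903739 -0.0162915 ]
b bottom [ 0.498 -0.067  0.148] [239. 219.]
b bottom- [ 0.474 -0.068  0.148] [225. 205.]
b top [ 0.496 -0.044  0.185] [256. 175.]
b top- [ 0.473 -0.045  0.185] [242. 161.]
round vial side [0.489 0.127 0.053] [428. 208.]
```

The predicted corner pixels match the picture: end_b bottom at (239,219) and side vial at (428,208). The level hasn't slipped and both flap edges are clear, so I draw it out along its axis and then lift.

Emit:
{"method": "nudge_tcp", "body": {"rows": [[-0.02,0,0,0,0,0,0],[-0.04,0,0,0,0,0,0],[-0.06,0,0,0,0,0,0],[-0.08,0,0,0,0,0,0],[-0.1,0,0,0,0,0,0],[-0.12,0,0,0,0,0,0],[-0.14,0,0,0,0,0,0],[-0.155,0,-0.02,0,0,0,0],[-0.17,0,-0.045,0,0,0,0],[-0.185,0,-0.075,0,0,0,0],[-0.205,0,-0.105,0,0,0,0],[-0.22,0,-0.13,0,0,0,0],[-0.225,0,-0.138,0,0,0,0],[-0.225,0,-0.138,0,0,0,0],[-0.225,0,-0.138,0,0,0,0],[-0.225,0,-0.138,0,0,0,0],[-0.225,0,-0.138,0,0,0,0]]}}

```text
time_s: 7.65
position: [0.4869, -0.1133, 0.3588]
tcp_rot: [[-0.039, 0.999, 0.021], [0.848, 0.044, -0.527], [-0.528, -0.003, -0.849]]
force: [-0.2, 0.5, -2.7]
opening: 0.272
grasp_force: 30.0
```

Run:
```python
from rig import bot
from h import *
import cv2
s=bot.read_state();p=np.array(s['position']);R=np.array(s['tcp_rot']);print(s['joint_positions'],np.abs(s['qvel']).max(),s['force'],s['moment'])
A=p-R@np.array([-.1866,0,-.0181]);print('end_a bottom',A)
a=bot.capture('scene')['color'][:,:,::-1];b=bot.capture('top')['color'][:,:,::-1]
cv2.imwrite('pics/c4.png',np.clip(np.hstack([a[:,50:430],b[:,100:500]])*1.4,0,255).astype('uint8'))
```

```text
[ -7.604034    12.99519852  94.89839061 -33.67901882  69.68958422
   1.11560558] 0.61513822824505 [-0.22257063  0.52002505 -2.67424123] [ 0.35772332  0.06398728 -0.02858395]
end_a bottom [0.47990523 0.03548624 0.24490183]
```

View pics/c4.png

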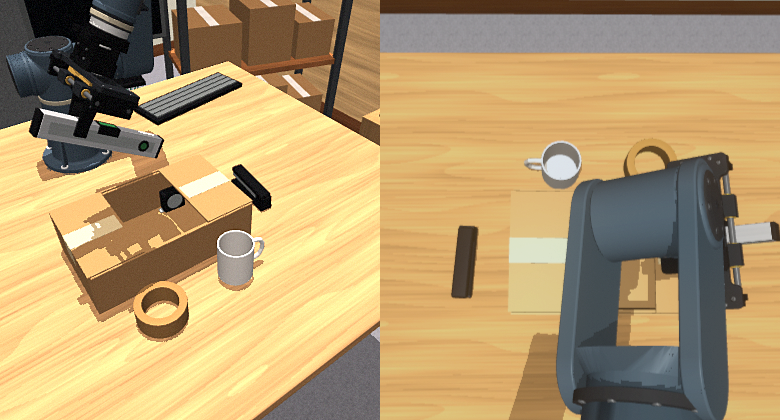

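The level hangs free above the carton, with its lowest corner at about 0.245 m. The tape measure is still in the carton, and the mug, tape roll and stapler haven't moved. I let it settle, then hand in.

Emit:
{"method": "nudge_tcp", "body": {"rows": [[0,0,0,0,0,0,0],[0,0,0,0,0,0,0],[0,0,0,0,0,0,0],[0,0,0,0,0,0,0],[0,0,0,0,0,0,0]]}}

```text
time_s: 8.25
position: [0.4876, -0.1134, 0.3607]
tcp_rot: [[-0.037, 0.999, 0.024], [0.848, 0.045, -0.528], [-0.529, 0.001, -0.849]]
force: [0.2, -0.3, -3.2]
opening: 0.275
grasp_force: 30.0
```

```bash
python3 -c "
from rig import bot
print(bot.hand_in())"
```

```text
the job is handed in; nothing more can be done
None
```

The job is handed in: the spirit level is out of the carton and held still in the gripper, its lowest point about 12 cm above the carton's top, and the tape measure, mug, parcel tape and stapler look undisturbed in the last pictures.

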